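# Put the bright setting rings away on their stands by size

### The job

Put the three bright grey rings away on the stands, each lying flat on the seat with the stand's pin through its bore: the largest on the red stand, the middle one on the yellow stand and the smallest on the blue stand. Leave the two dark rings where they are.

Things in the scene. Friction and masses are not known exactly. Their poses are not given: they have to be found in the camera images.
- small_ring_centre (a point): Smallest bright grey ring, a plain open bearing ring lying flat: outside diameter 50 mm, height 16 mm, bore about 35 mm. Loose, about 0.12 kg. The point is its centre, half-way up; z is the ring's axis, pointing up. To be put on the blue stand; it slips over the pin if it is let down within about 8 mm of centre. Round, so it can be taken across its outside at any yaw.
- middle_ring_centre (a point): Middle-sized bright grey ring, a plain open bearing ring lying flat: outside diameter 60 mm, height 24 mm, bore about 43 mm. Loose, about 0.22 kg. The point is its centre, half-way up; z is the ring's axis, pointing up. To be put on the yellow stand; it slips over the pin if it is let down within about 8 mm of centre. Round, so it can be taken across its outside at any yaw.
- large_ring_centre (a point): Largest bright grey ring, a plain open bearing ring lying flat: outside diameter 66 mm, height 16 mm, bore about 48 mm. Loose, about 0.18 kg. The point is its centre, half-way up; z is the ring's axis, pointing up. To be put on the red stand; it slips over the pin if it is let down within about 8 mm of centre. Round, so it can be taken across its outside at any yaw.
- dark_ring_a_centre (a point): Nearly black ring, a plain open bearing ring lying flat: outside diameter 66 mm, height 20 mm, bore about 52 mm. Loose, about 0.18 kg. The point is its centre, half-way up; z is the ring's axis, pointing up. Leave it where it is.
- dark_ring_b_centre (a point): Nearly black ring, a plain open bearing ring lying flat: outside diameter 68 mm, height 18 mm, bore about 54 mm. Loose, about 0.17 kg. The point is its centre, half-way up; z is the ring's axis, pointing up. Leave it where it is.
- red_stand_seat (a point): Red stand: fixed, turned; foot 76 mm across and 6 mm high, on it a round hub 60 mm across whose flat top is the seat, 18 mm above the bench; from the seat's middle an upright steel pin 16 mm thick rises 32 mm (to 50 mm above the bench), its last 10 mm tapered. The point is the middle of the seat, at the foot of the pin; z up. The slide gauges standing on the bench between the rings and stands are fixed, up to 150 mm tall (one to the left 280 mm).
- yellow_stand_seat (a point): Yellow stand: fixed, turned; foot 76 mm across and 6 mm high, on it a round hub 52 mm across whose flat top is the seat, 18 mm above the bench; from the seat's middle an upright steel pin 12 mm thick rises 32 mm (to 50 mm above the bench), its last 10 mm tapered. The point is the middle of the seat, at the foot of the pin; z up. The slide gauges standing on the bench between the rings and stands are fixed, up to 150 mm tall (one to the left 280 mm).
- blue_stand_seat (a point): Blue stand: fixed, turned; foot 76 mm across and 6 mm high, on it a round hub 44 mm across whose flat top is the seat, 18 mm above the bench; from the seat's middle an upright steel pin 8 mm thick rises 32 mm (to 50 mm above the bench), its last 10 mm tapered. The point is the middle of the seat, at the foot of the pin; z up. The slide gauges standing on the bench between the rings and stands are fixed, up to 150 mm tall (one to the left 280 mm).
Things that resemble listed ones, but are neither listed nor needed, are in the scene too. Of the things shaped like the part that bears yellow_stand_seat, the yellow one is meant.

How it is judged:
At the end, for the whole second after the job is handed in: The largest bright ring is on the red stand, the middle one on the yellow and the smallest on the blue: each with the pin through its bore (centre within 16 mm of the pin), flat on the seat (within 4 mm in height, 0.1 rad in tilt), released and at rest (horizontal distance between small_ring_centre and blue_stand_seat below 0.016 m and z of small_ring_centre in the frame of blue_stand_seat between 0.004 and 0.012 m and angle between each of small_ring_centre, middle_ring_centre, large_ring_centre's own z axis and vertical below 0.1 rad and linear speed of each of small_ring, middle_ring, large_ring below 0.01 m/s and horizontal distance between middle_ring_centre and yellow_stand_seat below 0.016 m and z of middle_ring_centre in the frame of yellow_stand_seat between 0.008 and 0.016 m and horizontal distance between large_ring_centre and red_stand_seat below 0.016 m and z of large_ring_centre in the frame of red_stand_seat between 0.004 and 0.012 m); the robot touches nothing.
It fails at once if a dark ring is moved more than 20 mm (distance of any of dark_ring_a_centre, dark_ring_b_centre from where it was at the start of the episode above 0.02 m).
It also fails if it takes over 96 s, if anything falls off the work surface, if the arm or the gripper's body presses on something with over 40 N, if the wrist force passes 120 N, or if a joint passes its speed limit or range.

### The arm

A 6-joint arm with a two-finger parallel gripper is mounted at the origin on the work surface; the furniture and walls round the work are solid. World frame = base frame: x ahead of the robot, y to its left, z up, the work surface at z = 0. Lengths are in m, angles in rad, forces in N, time in s.
With the tool pointing down it reaches from about 0.4 to 0.925 m from the base axis. Payload 3.4 kg.
Tool frame: the origin (TCP) lies between the finger pads; the fingertips stand 19 mm ahead of it and the grasp point (between the pads) is the TCP; z points along the fingers, y is the line along which they close (so a half turn about z gives the same grasp; the last joint's range is limited). The gripper opens to 85 mm and grips with 20 to 120 N. Pads are 22 mm wide; open, the fingers measure 114 mm over their backs; the gripper's body (76 mm by 85 mm) begins 54 mm behind the grasp point. The pads swing forward as they close: fully open they stand 13 mm farther back than shut.
Start: joints at [-1.288, 0.307, 1.506, -0, 1.328, -0.073], TCP at [0.201, -0.539, 0.222] pointing down, gripper open.
Joint ranges: [-3.12, 3.12], [-1.05, 2.28], [0.14, 2.33], [-1.42, 4.57], [0.1, 2.73], [-2.68, 2.68]. Speed limits (rad/s): [2.57, 2.57, 3.14, 3.14, 3.14, 3.14].

### API

Orientations are given as a unit quaternion [w, x, y, z].
In Python, from rig import manip, eyes, ticket gives the robot as it stands. The module is installed in compiled form; this text tells all that it offers.
- The arm moves only by the tool arm_command, never from a script. Its argument "increments" is a list of rows, each an object with "xyz": the shift along the tool's x, y, z in cm, a list of three; "twist": the turn, a rotation vector about the tool's x, y, z in rad, a list of three; "fingers": the opening, from -1 (shut) to 1 (fully open). A call has 1 to 12 rows; each row is the pose to reach, as a shift and turn from the pose commanded when the call began, along the tool's axes at that moment; what a row does not reach only later rows make up. A row lasts 1/10 s, in which the tool goes at most 50 mm and 8.59 degrees, less where a joint would pass 70% of its speed; a pose out of reach is approached as far as the arm can. A call with a gripper value outside its range is refused whole. The fingers move at their own pace and stop on an object; the grip force is fixed at half the most. Time passes only in rows, so rows that repeat a pose let the fingers close. It gives the time, the measured TCP pose, the force, the opening and the grip force at its end, in the units of the state.
- manip.get_state(): the state, without advancing time (a new reading comes with each control period).
- eyes.capture(name): name is "scene" or "top"; returns a dict with "image" (480x640x3 uint8, red, green, blue), "fx", "fy", "cx", "cy" (pixels), "extrinsics" (4x4, takes a point from camera to world coordinates). Camera axes: x right, y down, z forward; pixel columns grow to the right and rows downward; lengths in m; the calibration is good to about 2 mm. A picture is of the moment at which its call begins. There is no depth.
- ticket.finish_job(): hands the job in; it is judged then, once.
The state is a dict: "t": time; "joint_pos": joint angles; "joint_vel": joint speeds; "joint_torque": joint torques, N m; "tool_pos": TCP position; "ee_rot": TCP orientation; "force": force on the tool from outside, world axes, zero at the start; "wrist_torque": the same for the moment, N m; "width": finger opening in m; "grip_force": force on a finger pad.
Only numpy, scipy, OpenCV 4.12 (cv2) and the standard library are available. Lean on these libraries where they do the work, as an engineer would, in place of code of your own. Each camera call takes 0.05 s, during which the arm holds its last target. There are 200 camera calls.

## Working session

There is one attempt and no reset: what is moved stays moved. The work goes in short steps, Python scripts to look and compute and a tool call to move; the robot and the scene stay as the last step left them, time stands still between calls to the robot, and variables do not carry over. Pictures are saved under pics/ and viewed, at most 16 in all, crops included, and the job is handed in when it is done.

Besides the shell and the picture viewer there is one more tool, called after "Request:" in YAML: its name, and indented under it one key for each argument. arm_command: Moves the arm, as the interface text tells. Its arguments: {"type":"object","properties":{"increments":{"type":"array"}},"required":["increments"]}

```bash
mkdir -p pics; python3 - <<'E'
from rig import manip, eyes
import cv2,pickle
for n in("scene","top"):
    c=eyes.capture(n); pickle.dump(c,open(f"{n}0.pkl","wb"))
    cv2.imwrite(f"pics/{n}0.png",c["image"][:,:,::-1]); print(n,c["fx"],c["cx"],c["cy"],c["extrinsics"].round(3))
s=manip.get_state(); print(s)
E
```

```text
scene 491.48884941225276 318.7464739646135 235.16446794889663 [[-0.864 -0.314  0.395 -0.035]
 [-0.504  0.572 -0.647  0.63 ]
 [-0.023 -0.758 -0.652  0.877]
 [ 0.     0.     0.     1.   ]]
top 531.8235323412139 315.5320354708895 229.0564170007235 [[ 1.000e-03 -9.950e-01  1.010e-01  3.580e-01]
 [-1.000e+00  1.000e-03  2.300e-02 -2.150e-01]
 [-2.300e-02 -1.010e-01 -9.950e-01  1.151e+00]
 [ 0.000e+00  0.000e+00  0.000e+00  1.000e+00]]
{'t': 0.1, 'joint_pos': array([-1.28750880e+00,  3.07502516e-01,  1.50755558e+00, -2.81527838e-06,
        1.32843463e+00, -7.35383970e-02]), 'joint_vel': array([ 0.00092197, -0.00105476, -0.00124277,  0.00018746,  0.00036445,
       -0.00077912]), 'joint_torque': array([-1.46964830e-03, -4.58530247e+01, -2.52609551e+01, -2.11332676e-04,
        5.74958176e-03, -4.10918574e-06]), 'tool_pos': array([ 0.20061812, -0.53815928,  0.22156588]), 'ee_rot': array([-9.44673465e-04,  9.84126076e-01,  1.77468204e-01, -1.00810769e-04]), 'force': array([ 0.36595346,  0.2159147 , -0.61246996]), 'wrist_torque': array([-0.0239967 , -0.00799841,  0.01422007]), 'grip_force': 0.0, 'width': 0.08534098442814893}
```

View pics/scene0.png

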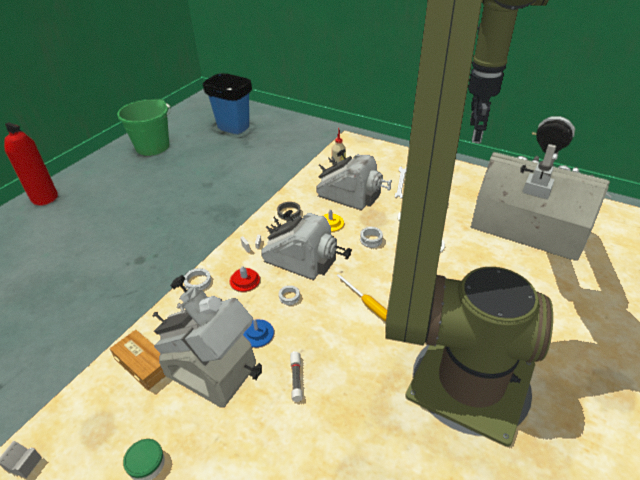

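View pics/top0.png

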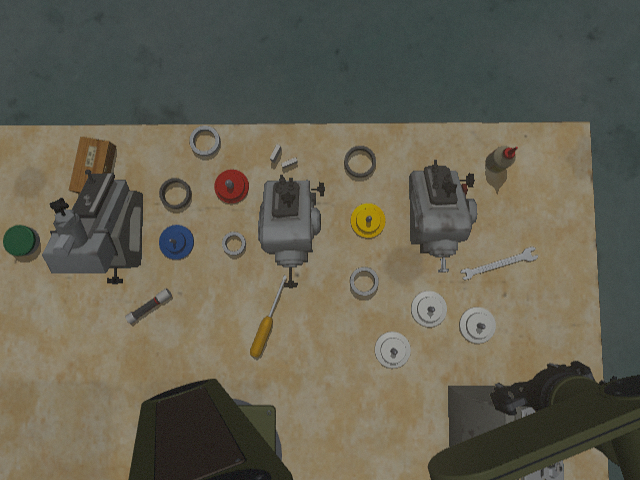

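The top view shows the bright rings at (205,142) large, (364,282) middle and (234,244) small, and the dark rings at (175,194) and (360,162). The stands are red (232,186), yellow (368,221) and blue (176,242); the white stands are decoys. The scene view agrees with this and shows no gauge between any ring and its stand.

```bash
cat > h.py <<'E'
import numpy as np,cv2
def ray(c,uv,z):
    E=c["extrinsics"]; d=E[:3,:3]@np.array([(uv[0]-c["cx"])/c["fx"],(uv[1]-c["cy"])/c["fy"],1]); o=E[:3,3]
    return (o+d*(z-o[2])/d[2])
def blob(c,seed,kind,r=28):
    im=c["image"]; h=cv2.cvtColor(im,cv2.COLOR_RGB2HSV).astype(int)
    if kind=="stand": m=(h[...,1]>150)&(h[...,2]>60)&(np.abs((h[...,0]-h[seed[1]+5,seed[0]-9,0]+90)%180-90)<8)
    else: m=(h[...,1]<45)&(h[...,2]>90)
    w=np.zeros(m.shape,np.uint8); cv2.circle(w,seed,r,1,-1)
    m=(m&(w>0)).astype(np.uint8)
    cs,_=cv2.findContours(m,cv2.RETR_EXTERNAL,cv2.CHAIN_APPROX_NONE)
    k=max(cs,key=len); e=cv2.fitEllipse(cv2.convexHull(k)); return e
E
python3 - <<'E'
import pickle; from h import *
T=pickle.load(open("top0.pkl","rb"));S=pickle.load(open("scene0.pkl","rb"))
for n,s,k,z,z2 in [("large",(205,142),"r",.016,0),("middle",(364,282),"r",.024,0),("small",(234,244),"r",.016,0),("red",(232,186),"stand",.006,0),("yellow",(368,221),"stand",.006,0),("blue",(176,242),"stand",.006,0)]:
    e=blob(T,s,k,24); p=ray(T,e[0],z); sz=np.array(e[1])*(1.151-z)/531.8*1000
    print(n,np.round(e[0],1),"mm",sz.round(0),p.round(4))
for n,s,k,z in [("large",(198,280),"r",.016),("middle",(371,238),"r",.024),("small",(289,296),"r",.016),("red",(245,281),"stand",.006),("yellow",(333,222),"stand",.006),("blue",(258,333),"stand",.006)]:
    e=blob(S,s,k,20); print(n,np.round(e[0],1),np.round(e[1],1),ray(S,e[0],z).round(4))
E
```

```text
large [204.  139.7] mm [62. 65.] [0.6701 0.0568 0.016 ]
middle [363.9 280.9] mm [59. 61.] [ 0.3623 -0.2906  0.024 ]
small [233.2 242.8] mm [48. 50.] [ 0.4433 -0.0114  0.016 ]
red [231.1 185.9] mm [71. 73.] [ 0.5692 -0.0029  0.006 ]
yellow [367.6 220.1] mm [74. 75.] [ 0.4931 -0.3008  0.006 ]
blue [183.1 230.2] mm [13. 39.] [0.4717 0.1004 0.006 ]
large [195.2 280.5] [31.1 41.8] [0.6658 0.0673 0.016 ]
middle [371.  236.7] [21.3 23.5] [ 0.3572 -0.2778  0.024 ]
small [288.9 294.7] [19.4 21.7] [ 0.4397 -0.0049  0.016 ]
red [244.2 279.5] [23.1 30.2] [ 0.5693 -0.0009  0.006 ]Traceback (most recent call last):
  File "<stdin>", line 7, in <module>
  File "h.py", line 12, in blob
    k=max(cs,key=len); e=cv2.fitEllipse(cv2.convexHull(k)); return e
ValueError: max() iterable argument is empty
```

```bash
sed -i 's/def blob(c,seed,kind,r=28):/HUE={"red":0,"yellow":25,"blue":108}\ndef blob(c,seed,kind,r=28):/; s/if kind=="stand".*/if kind in HUE: m=(h[...,1]>130)\&(h[...,2]>40)\&(np.abs((h[...,0]-HUE[kind]+90)%180-90)<8)/' h.py
python3 - <<'E'
import pickle; from h import *
T=pickle.load(open("top0.pkl","rb"));S=pickle.load(open("scene0.pkl","rb"))
for n,s,k,z in [("large",(205,142),"r",.008),("middle",(364,282),"r",.012),("small",(234,244),"r",.008),("red",(232,186),"red",.003),("yellow",(368,221),"yellow",.003),("blue",(176,242),"blue",.003)]:
    e=blob(T,s,k,24); p=ray(T,e[0],z); sz=np.array(e[1])*(1.151-z)/531.8*1000
    print(n,np.round(e[0],1),"mm",sz.round(0),p.round(4))
for n,s,k,z in [("red",(245,281),"red",.008),("yellow",(333,222),"yellow",.008),("blue",(258,333),"blue",.008)]:
    e=blob(S,s,k,20); print(n,np.round(e[0],1),np.round(e[1],1),ray(S,e[0],z).round(4))
E
```

```text
large [204.  139.7] mm [62. 65.] [0.6723 0.0587 0.008 ]
middle [363.9 280.9] mm [60. 62.] [ 0.3623 -0.2914  0.012 ]
small [233.2 242.8] mm [49. 50.] [ 0.4439 -0.0099  0.008 ]
red [231. 186.] mm [72. 74.] [ 0.5696 -0.0022  0.003 ]
yellow [367.6 220.1] mm [75. 75.] [ 0.4936 -0.3009  0.003 ]
blue [175.9 241.6] mm [71. 73.] [0.447  0.1162 0.003 ]
red [244.4 279.5] [22.9 30.1] [5.675e-01 3.000e-04 8.000e-03]
yellow [331.4 221.9] [18.1 24.8] [ 0.4886 -0.2987  0.008 ]
blue [258.  332.8] [25.8 30.3] [0.4422 0.1178 0.008 ]
```

Request:
arm_command:
  increments:
    - {"xyz": [4,-3,0],"twist": [0,0,-0.13],"fingers": 1}
    - {"xyz": [8,-6,0],"twist": [0,0,-0.26],"fingers": 1}
    - {"xyz": [12,-9,0],"twist": [0,0,-0.39],"fingers": 1}
    - {"xyz": [16,-12,0],"twist": [0,0,-0.52],"fingers": 1}
    - {"xyz": [20,-15,0],"twist": [0,0,-0.65],"fingers": 1}
    - {"xyz": [23.8,-17.5,0],"twist": [0,0,-0.78],"fingers": 1}
    - {"xyz": [23.8,-17.5,0],"twist": [0,0,-0.91],"fingers": 1}
    - {"xyz": [23.8,-17.5,0],"twist": [0,0,-1.04],"fingers": 1}
    - {"xyz": [23.8,-17.5,0],"twist": [0,0,-1.215],"fingers": 1}
    - {"xyz": [23.8,-17.5,0],"twist": [0,0,-1.215],"fingers": 1}
    - {"xyz": [23.8,-17.5,0],"twist": [0,0,-1.215],"fingers": 1}

```text
t: 1.2
tool_pos: [0.3625, -0.2915, 0.2222]
ee_rot: [-0.0, 0.708, 0.707, 0.0]
force: [-0.0, 0.8, -0.5]
width: 0.0857
grip_force: 0.0
```

Request:
arm_command:
  increments:
    - {"xyz": [0,0,4],"twist": [0,0,0],"fingers": 1}
    - {"xyz": [0,0,8],"twist": [0,0,0],"fingers": 1}
    - {"xyz": [0,0,12],"twist": [0,0,0],"fingers": 1}
    - {"xyz": [0,0,15],"twist": [0,0,0],"fingers": 1}
    - {"xyz": [0,0,17],"twist": [0,0,0],"fingers": 1}
    - {"xyz": [0,0,18.5],"twist": [0,0,0],"fingers": 1}
    - {"xyz": [0,0,19.5],"twist": [0,0,0],"fingers": 1}
    - {"xyz": [0,0,20],"twist": [0,0,0],"fingers": 1}
    - {"xyz": [0,0,20],"twist": [0,0,0],"fingers": 1}

```text
t: 2.1
tool_pos: [0.3626, -0.2917, 0.0221]
ee_rot: [-0.0, 0.707, 0.707, 0.0]
force: [-0.6, -0.6, -0.2]
width: 0.0856
grip_force: 0.0
```

Request:
arm_command:
  increments:
    - {"xyz": [0,0,0],"twist": [0,0,0],"fingers": -1}
    - {"xyz": [0,0,0],"twist": [0,0,0],"fingers": -1}
    - {"xyz": [0,0,0],"twist": [0,0,0],"fingers": -1}
    - {"xyz": [0,0,0],"twist": [0,0,0],"fingers": -1}
    - {"xyz": [0,0,0],"twist": [0,0,0],"fingers": -1}
    - {"xyz": [0,0,0],"twist": [0,0,0],"fingers": -1}
    - {"xyz": [0,0,0],"twist": [0,0,0],"fingers": -1}
    - {"xyz": [0,0,0],"twist": [0,0,0],"fingers": -1}

```text
t: 2.9
tool_pos: [0.3627, -0.2917, 0.0224]
ee_rot: [0.0, 0.707, 0.707, -0.0]
force: [0.1, -0.0, -0.1]
width: 0.0001
grip_force: 0.0
```

The fingers shut without a ring between them, so I need a picture.

```bash
python3 - <<'E'
from rig import eyes
import cv2,numpy as np
a=eyes.capture("top")["image"][190:370,260:500];b=eyes.capture("scene")["image"][150:330,260:500]
cv2.imwrite("pics/c1.png",cv2.resize(np.vstack([a,b])[:,:,::-1],None,fx=1.66,fy=1.66,interpolation=2))
E
```

```text
(no output)
```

View pics/c1.png

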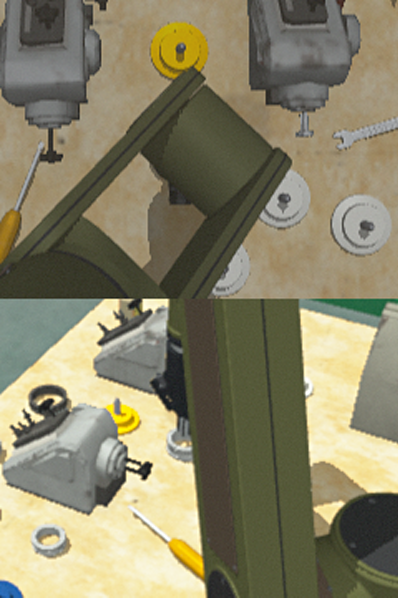

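Request:
arm_command:
  increments:
    - {"xyz": [0,0,-4],"twist": [0,0,0],"fingers": -1}
    - {"xyz": [0,0,-8],"twist": [0,0,0],"fingers": -1}
    - {"xyz": [0,-3,-12],"twist": [0,0,0],"fingers": 1}
    - {"xyz": [-4,0,-15],"twist": [0,0,0],"fingers": 1}
    - {"xyz": [-8,0,-15],"twist": [0,0,0],"fingers": 1}
    - {"xyz": [-12,0,-15],"twist": [0,0,0],"fingers": 1}
    - {"xyz": [-16,0,-15],"twist": [0,0,0],"fingers": 1}
    - {"xyz": [-16,0,-15],"twist": [0,0,0],"fingers": 1}

```text
t: 3.8
tool_pos: [0.3633, -0.4576, 0.1725]
ee_rot: [0.002, 0.708, 0.706, -0.001]
force: [0.9, 0.5, -0.5]
width: 0.0845
grip_force: 0.0
```

```bash
python3 - <<'E'
from rig import eyes
import cv2,numpy as np
from h import *
T=eyes.capture("top");S=eyes.capture("scene")
a=T["image"][190:370,260:500];b=S["image"][150:330,260:500]
cv2.imwrite("pics/c2.png",cv2.resize(np.vstack([a,b])[:,:,::-1],None,fx=1.66,fy=1.66,interpolation=2))
e=blob(T,(364,282),"r",34);print(e,ray(T,e[0],.012))
E
```

```text
((363.7859191894531, 280.8727722167969), (28.442392349243164, 28.886747360229492), 159.26620483398438) [ 0.36230043 -0.29107765  0.012     ]
```

View pics/c2.png

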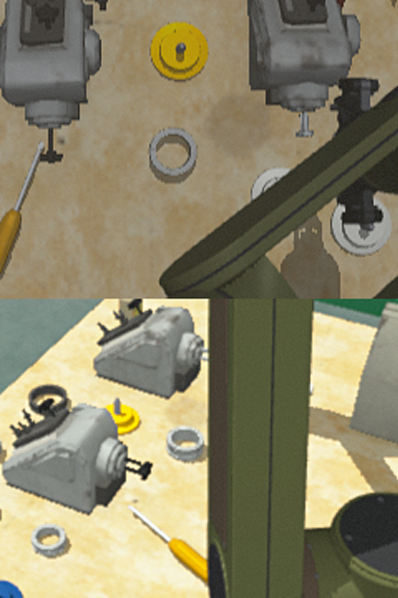

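The ring didn't move. I'll go back over it and look from near with the fingers open at the bottom.

Request:
arm_command:
  increments:
    - {"xyz": [4,0,0],"twist": [0,0,0],"fingers": 1}
    - {"xyz": [8,0,0],"twist": [0,0,0],"fingers": 1}
    - {"xyz": [12,0,0],"twist": [0,0,0],"fingers": 1}
    - {"xyz": [16,0,0],"twist": [0,0,0],"fingers": 1}
    - {"xyz": [16,0,0],"twist": [0,0,0],"fingers": 1}
    - {"xyz": [16,0,4],"twist": [0,0,0],"fingers": 1}
    - {"xyz": [16,0,8],"twist": [0,0,0],"fingers": 1}
    - {"xyz": [16,0,12],"twist": [0,0,0],"fingers": 1}
    - {"xyz": [16,0,14],"twist": [0,0,0],"fingers": 1}
    - {"xyz": [16,0,15],"twist": [0,0,0],"fingers": 1}
    - {"xyz": [16,0,15],"twist": [0,0,0],"fingers": 1}

```text
t: 5.0
tool_pos: [0.3619, -0.2907, 0.0215]
ee_rot: [-0.001, 0.707, 0.708, -0.0]
force: [0.3, 0.5, 0.7]
width: 0.0856
grip_force: 0.0
```

```bash
python3 - <<'E'
from rig import eyes,manip
import cv2,numpy as np
S=eyes.capture("scene"); s=manip.get_state(); print(s["tool_pos"],s["width"])
E=np.linalg.inv(S["extrinsics"])
for p in [s["tool_pos"],s["tool_pos"]+[.043,0,-.01],s["tool_pos"]-[.043,0,.01]]:
    q=E[:3,:3]@p+E[:3,3]; print(q[:2]/q[2]*S["fx"]+[S["cx"],S["cy"]])
cv2.imwrite("pics/c3.png",cv2.resize(S["image"][150:260,320:430,::-1],None,fx=5,fy=5,interpolation=0))
E
```

```text
[ 0.36266214 -0.29143554  0.02241958] 0.08537258166326189
[371.32561721 233.58817366]
[356.80117346 231.43228509]
[385.87209082 241.54455462]
```

View pics/c3.png

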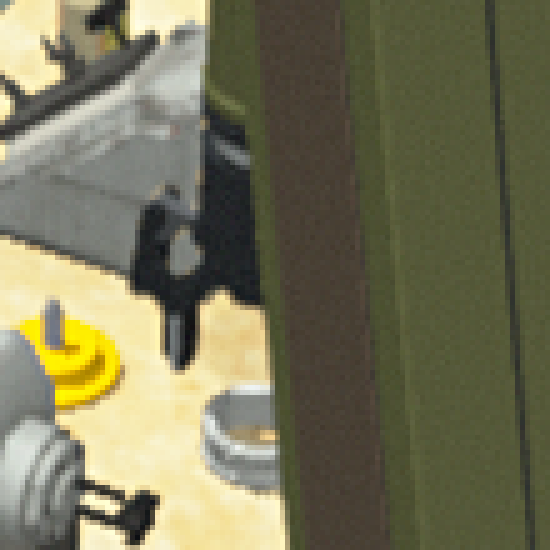

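The fingertip is at full-image pixel (355,224), but the reported pose predicts about (357,230). The real tips are therefore some 15–20 mm higher than stated, and they closed above the ring. I'll go lower while watching the force.

Request:
arm_command:
  increments:
    - {"xyz": [0,0,0.5],"twist": [0,0,0],"fingers": 1}
    - {"xyz": [0,0,1],"twist": [0,0,0],"fingers": 1}
    - {"xyz": [0,0,1.5],"twist": [0,0,0],"fingers": 1}
    - {"xyz": [0,0,1.5],"twist": [0,0,0],"fingers": 1}

```text
t: 5.45
tool_pos: [0.3625, -0.2916, 0.0072]
ee_rot: [-0.0, 0.707, 0.707, -0.0]
force: [0.1, 0.8, -0.3]
width: 0.0855
grip_force: 0.0
```

Request:
arm_command:
  increments:
    - {"xyz": [0,0,0],"twist": [0,0,0],"fingers": -1}
    - {"xyz": [0,0,0],"twist": [0,0,0],"fingers": -1}
    - {"xyz": [0,0,0],"twist": [0,0,0],"fingers": -1}
    - {"xyz": [0,0,0],"twist": [0,0,0],"fingers": -1}
    - {"xyz": [0,0,0],"twist": [0,0,0],"fingers": -1}
    - {"xyz": [0,0,0],"twist": [0,0,0],"fingers": -1}

```text
t: 6.05
tool_pos: [0.3629, -0.2918, 0.0085]
ee_rot: [0.0, 0.707, 0.708, -0.0]
force: [0.2, 1.1, 10.3]
width: 0.0546
grip_force: 61.1
```

```bash
python3 - <<'E'
from rig import eyes,manip
import cv2,numpy as np
S=eyes.capture("scene"); T=eyes.capture("top"); s=manip.get_state(); print(s["tool_pos"],s["width"],s["force"],s["wrist_torque"],s["grip_force"])
cv2.imwrite("pics/c4.png",np.hstack([cv2.resize(I[:,:,::-1],None,fx=4,fy=4,interpolation=0) for I in (S["image"][170:260,330:420],T["image"][240:330,320:410])]))
E
```

```text
[ 0.36289379 -0.29181948  0.00844045] 0.054771906697413976 [-1.05803528  0.73364215 10.07752262] [0.31160812 0.25870475 0.07944438] 61.1076391604729
```

View pics/c4.png

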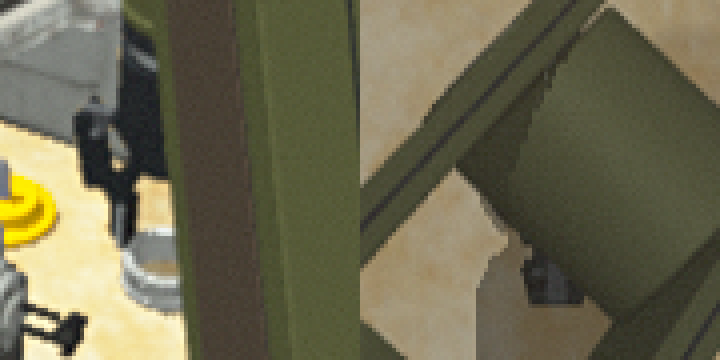

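The tips only catch the ring's top edge: the width is 55 mm instead of 60, and there is a 10 N upward force. I'll open and go lower.

Request:
arm_command:
  increments:
    - {"xyz": [0,0,0],"twist": [0,0,0],"fingers": 1}
    - {"xyz": [0,0,0],"twist": [0,0,0],"fingers": 1}
    - {"xyz": [0,0,0],"twist": [0,0,0],"fingers": 1}
    - {"xyz": [0,0,0],"twist": [0,0,0],"fingers": 1}
    - {"xyz": [0,0,0.4],"twist": [0,0,0],"fingers": 1}
    - {"xyz": [0,0,0.8],"twist": [0,0,0],"fingers": 1}
    - {"xyz": [0,0,0.8],"twist": [0,0,0],"fingers": 1}

```text
t: 6.85
tool_pos: [0.3623, -0.2913, -0.0013]
ee_rot: [-0.001, 0.707, 0.707, 0.0]
force: [-1.0, -0.6, -0.9]
width: 0.0849
grip_force: 0.0
```

```bash
python3 - <<'E'
from rig import eyes,manip
import cv2,numpy as np
S=eyes.capture("scene"); s=manip.get_state(); print(s["tool_pos"],s["width"],s["force"])
cv2.imwrite("pics/c5.png",cv2.resize(S["image"][180:260,330:410,::-1],None,fx=6,fy=6,interpolation=0))
E
```

```text
[ 0.36233417 -0.29137477 -0.00112745] 0.08528328719996954 [ 0.07131893 -0.40818104 -0.69364657]
```

View pics/c5.png

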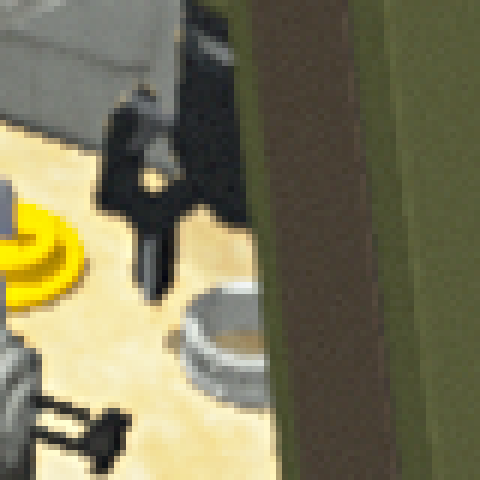

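```bash
python3 - <<'E'
import pickle; from h import *
S=pickle.load(open("scene0.pkl","rb"))
for uv in [(355.3,229.7),(355,224)]:
    a=ray(S,uv,0);b=ray(S,uv,.1)
    for y in (-.291,-.302,-.315): print(uv,(a+(b-a)*(y-a[1])/(b[1]-a[1])).round(4))
E
```

```text
(355.3, 229.7) [ 0.4101 -0.291   0.0171]
(355.3, 229.7) [ 0.4155 -0.302   0.0068]
(355.3, 229.7) [ 0.4217 -0.315  -0.0053]
(355, 224) [ 0.4116 -0.291   0.0365]
(355, 224) [ 0.4169 -0.302   0.0265]
(355, 224) [ 0.4232 -0.315   0.0146]
```

Request:
arm_command:
  increments:
    - {"xyz": [0,0,0.3],"twist": [0,0,0],"fingers": 1}
    - {"xyz": [0,0,0.6],"twist": [0,0,0],"fingers": 1}
    - {"xyz": [0,0,0.6],"twist": [0,0,0],"fingers": 1}
    - {"xyz": [0,0,0.6],"twist": [0,0,0],"fingers": -1}
    - {"xyz": [0,0,0.6],"twist": [0,0,0],"fingers": -1}
    - {"xyz": [0,0,0.6],"twist": [0,0,0],"fingers": -1}
    - {"xyz": [0,0,0.6],"twist": [0,0,0],"fingers": -1}
    - {"xyz": [0,0,0.6],"twist": [0,0,0],"fingers": -1}

```text
t: 7.7
tool_pos: [0.3629, -0.2918, -0.0058]
ee_rot: [0.0, 0.707, 0.708, 0.0]
force: [0.1, 0.9, 6.9]
width: 0.0559
grip_force: 61.5
```

Request:
arm_command:
  increments:
    - {"xyz": [0,0,-1],"twist": [0,0,0],"fingers": -1}
    - {"xyz": [0,0,-3],"twist": [0,0,0],"fingers": -1}
    - {"xyz": [0,0,-5],"twist": [0,0,0],"fingers": -1}
    - {"xyz": [0,0,-7],"twist": [0,0,0],"fingers": -1}
    - {"xyz": [0,0,-7],"twist": [0,0,0],"fingers": -1}

```text
t: 8.2
tool_pos: [0.3642, -0.2931, 0.0659]
ee_rot: [0.003, 0.707, 0.707, 0.0]
force: [-0.4, -0.6, -2.9]
width: 0.0557
grip_force: 63.7
```

```bash
python3 - <<'E'
from rig import eyes,manip
import cv2,numpy as np
S=eyes.capture("scene"); T=eyes.capture("top"); s=manip.get_state(); print(s["tool_pos"],s["width"],s["force"],s["grip_force"])
cv2.imwrite("pics/c6.png",np.hstack([cv2.resize(I[:,:,::-1],None,fx=4,fy=4,interpolation=0) for I in (S["image"][150:250,320:420],T["image"][230:330,320:420])]))
E
```

```text
[ 0.3627802  -0.29179769  0.06370846] 0.0557724899405865 [ 0.21270693  0.34968953 -1.65360382] 63.660567005717894
```

View pics/c6.png

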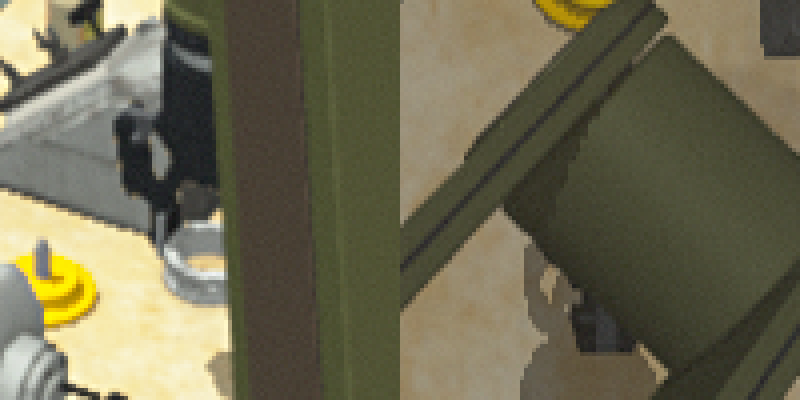

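The ring is held level (scene picture: rim at about (361,216)), and its weight shows in the force. Next I carry it to the yellow stand.

Request:
arm_command:
  increments:
    - {"xyz": [0,1,-1],"twist": [0,0,0],"fingers": -1}
    - {"xyz": [-0.3,4,-1],"twist": [0,0,0],"fingers": -1}
    - {"xyz": [-0.6,7,-1],"twist": [0,0,0],"fingers": -1}
    - {"xyz": [-0.95,10,-1],"twist": [0,0,0],"fingers": -1}
    - {"xyz": [-0.95,12.2,-1],"twist": [0,0,0],"fingers": -1}
    - {"xyz": [-0.95,13,-1],"twist": [0,0,0],"fingers": -1}
    - {"xyz": [-0.95,13,-1],"twist": [0,0,0],"fingers": -1}
    - {"xyz": [-0.95,13,0],"twist": [0,0,0],"fingers": -1}
    - {"xyz": [-0.95,13,1],"twist": [0,0,0],"fingers": -1}
    - {"xyz": [-0.95,13,1],"twist": [0,0,0],"fingers": -1}

```text
t: 9.3
tool_pos: [0.4899, -0.2998, 0.0513]
ee_rot: [-0.003, 0.707, 0.707, -0.0]
force: [-1.2, 0.6, -2.1]
width: 0.0556
grip_force: 63.7
```

```bash
python3 - <<'E'
from rig import eyes,manip
import cv2,numpy as np
S=eyes.capture("scene"); s=manip.get_state(); print(s["tool_pos"],s["width"],s["force"],s["grip_force"])
cv2.imwrite("pics/c7.png",cv2.resize(S["image"][150:250,290:390,::-1],None,fx=5,fy=5,interpolation=0))
E
```

```text
[ 0.49059673 -0.30023795  0.05201197] 0.05584534689255235 [-0.31000285 -0.20514872 -1.50305892] 63.74742630268884
```

View pics/c7.png

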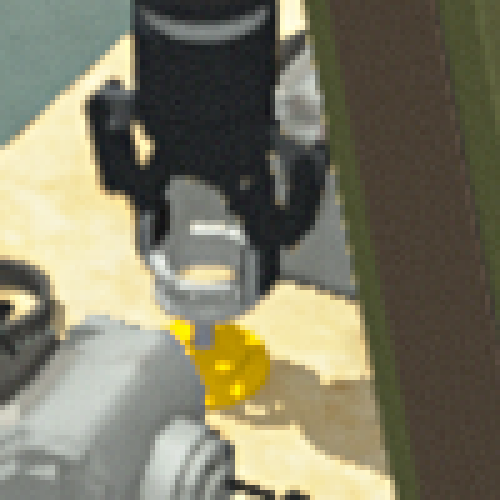

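The picture shows the ring (centre about (331,204)) hanging level over the pin (331,216). I'll lower it.

Request:
arm_command:
  increments:
    - {"xyz": [0,0.1,0],"twist": [0,0,0],"fingers": -1}
    - {"xyz": [0,0.1,0.8],"twist": [0,0,0],"fingers": -1}
    - {"xyz": [0,0.1,1.6],"twist": [0,0,0],"fingers": -1}
    - {"xyz": [0,0.1,2.4],"twist": [0,0,0],"fingers": -1}
    - {"xyz": [0,0.1,3.2],"twist": [0,0,0],"fingers": -1}
    - {"xyz": [0,0.1,3.7],"twist": [0,0,0],"fingers": -1}
    - {"xyz": [0,0.1,3.7],"twist": [0,0,0],"fingers": -1}
    - {"xyz": [0,0.1,3.7],"twist": [0,0,0],"fingers": -1}

```text
t: 10.15
tool_pos: [0.4937, -0.301, 0.0162]
ee_rot: [-0.0, 0.707, 0.707, -0.0]
force: [-0.3, 0.5, -1.6]
width: 0.0557
grip_force: 63.8
```

Request:
arm_command:
  increments:
    - {"xyz": [0,0,0.2],"twist": [0,0,0],"fingers": -1}
    - {"xyz": [0,0,0.4],"twist": [0,0,0],"fingers": -1}
    - {"xyz": [0,0,0.4],"twist": [0,0,0],"fingers": -1}

```text
t: 10.45
tool_pos: [0.4938, -0.3011, 0.0124]
ee_rot: [0.0, 0.707, 0.707, 0.0]
force: [-0.1, 0.1, -2.6]
width: 0.0559
grip_force: 63.8
```

Request:
arm_command:
  increments:
    - {"xyz": [0,0,0.15],"twist": [0,0,0],"fingers": -1}
    - {"xyz": [0,0,0.3],"twist": [0,0,0],"fingers": -1}
    - {"xyz": [0,0,0.3],"twist": [0,0,0],"fingers": -1}

```text
t: 10.75
tool_pos: [0.4939, -0.3012, 0.0122]
ee_rot: [0.001, 0.707, 0.707, 0.0]
force: [-3.4, 3.1, 17.5]
width: 0.0558
grip_force: 65.7
```

The ring touched the seat at exactly the expected height. Now I release and lift.

Request:
arm_command:
  increments:
    - {"xyz": [0,0,-0.2],"twist": [0,0,0],"fingers": -1}
    - {"xyz": [0,0,-0.2],"twist": [0,0,0],"fingers": 1}
    - {"xyz": [0,0,-0.2],"twist": [0,0,0],"fingers": 1}
    - {"xyz": [0,0,-0.2],"twist": [0,0,0],"fingers": 1}
    - {"xyz": [0,0,-0.2],"twist": [0,0,0],"fingers": 1}
    - {"xyz": [0,0,-3],"twist": [0,0,0],"fingers": 1}
    - {"xyz": [0,0,-7],"twist": [0,0,0],"fingers": 1}
    - {"xyz": [0,0,-11],"twist": [0,0,0],"fingers": 1}
    - {"xyz": [0,0,-15],"twist": [0,0,0],"fingers": 1}
    - {"xyz": [0,0,-18],"twist": [0,0,0],"fingers": 1}
    - {"xyz": [0,0,-19],"twist": [0,0,0],"fingers": 1}
    - {"xyz": [0,0,-19],"twist": [0,0,0],"fingers": 1}

```text
t: 11.95
tool_pos: [0.4946, -0.3016, 0.2008]
ee_rot: [0.002, 0.707, 0.707, 0.0]
force: [0.0, -1.0, -0.2]
width: 0.0852
grip_force: 0.0
```

Request:
arm_command:
  increments:
    - {"xyz": [4,0,0],"twist": [0,0,0],"fingers": 1}
    - {"xyz": [8,-1,0],"twist": [0,0,0],"fingers": 1}
    - {"xyz": [12,-2,0],"twist": [0,0,0],"fingers": 1}
    - {"xyz": [16,-3,0],"twist": [0,0,0],"fingers": 1}
    - {"xyz": [20,-4,0],"twist": [0,0,0],"fingers": 1}
    - {"xyz": [24,-5,0],"twist": [0,0,0],"fingers": 1}
    - {"xyz": [27.5,-5,0],"twist": [0,0,0],"fingers": 1}
    - {"xyz": [29.1,-5,0],"twist": [0,0,0],"fingers": 1}
    - {"xyz": [29.1,-5,0],"twist": [0,0,0],"fingers": 1}
    - {"xyz": [29.1,-5,0],"twist": [0,0,0],"fingers": 1}

```text
t: 12.95
tool_pos: [0.4424, -0.0101, 0.1979]
ee_rot: [-0.001, 0.706, 0.708, -0.001]
force: [-0.1, -1.0, -0.3]
width: 0.0853
grip_force: 0.0
```

```bash
python3 - <<'E'
from rig import eyes,manip
import cv2,numpy as np
T=eyes.capture("top");S=eyes.capture("scene"); s=manip.get_state(); print(s["tool_pos"],s["width"],s["ee_rot"])
cv2.imwrite("pics/c8.png",cv2.resize(np.hstack([T["image"][110:310,140:400],S["image"][180:380,160:420]])[:,:,::-1],None,fx=1.5,fy=1.5,interpolation=2))
E
```

```text
[ 0.44304433 -0.01087911  0.1984725 ] 0.08482898433372887 [-5.56391082e-04  7.06979284e-01  7.07233636e-01 -7.53237219e-04]
```

View pics/c8.png

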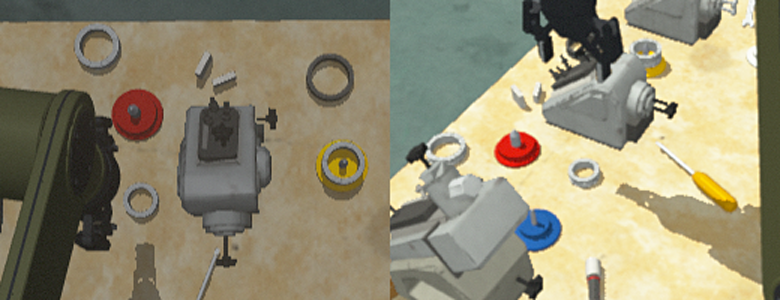

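The middle ring sits on the yellow stand (top picture, about (368,221)), with the pin through it. I'm now over the small ring, so I descend and grip.

Request:
arm_command:
  increments:
    - {"xyz": [0,0,4],"twist": [0,0,0],"fingers": 1}
    - {"xyz": [0,0,8],"twist": [0,0,0],"fingers": 1}
    - {"xyz": [0,0,12],"twist": [0,0,0],"fingers": 1}
    - {"xyz": [0,0,15],"twist": [0,0,0],"fingers": 1}
    - {"xyz": [0,0,17],"twist": [0,0,0],"fingers": 1}
    - {"xyz": [0,0,18.5],"twist": [0,0,0],"fingers": 1}
    - {"xyz": [0,0,19.5],"twist": [0,0,0],"fingers": 1}
    - {"xyz": [0,0,20],"twist": [0,0,0],"fingers": 1}
    - {"xyz": [0,0,20.5],"twist": [0,0,0],"fingers": 1}
    - {"xyz": [0,0,20.7],"twist": [0,0,0],"fingers": 1}
    - {"xyz": [0,0,20.7],"twist": [0,0,0],"fingers": 1}

```text
t: 14.15
tool_pos: [0.4437, -0.0102, -0.0074]
ee_rot: [0.0, 0.707, 0.707, 0.0]
force: [-0.3, -1.5, 0.1]
width: 0.0851
grip_force: 0.0
```

Request:
arm_command:
  increments:
    - {"xyz": [0,0,0],"twist": [0,0,0],"fingers": -1}
    - {"xyz": [0,0,0],"twist": [0,0,0],"fingers": -1}
    - {"xyz": [0,0,0],"twist": [0,0,0],"fingers": -1}
    - {"xyz": [0,0,0],"twist": [0,0,0],"fingers": -1}
    - {"xyz": [0,0,0],"twist": [0,0,0],"fingers": -1}
    - {"xyz": [0,0,0],"twist": [0,0,0],"fingers": -1}

```text
t: 14.75
tool_pos: [0.4439, -0.0101, -0.0066]
ee_rot: [0.001, 0.707, 0.708, 0.0]
force: [-0.7, 0.5, 8.8]
width: 0.046
grip_force: 58.8
```

```bash
python3 - <<'E'
import pickle; from h import *
S=pickle.load(open("scene0.pkl","rb"));T=pickle.load(open("top0.pkl","rb"))
for z in (0,.04,.08,.12,.16):
    print(z,"top",[ray(T,p,z)[:2].round(3).tolist() for p in [(143,192),(141,264),(115,280)]],"scene",[ray(S,p,z)[:2].round(3).tolist() for p in [(255,370),(254,318),(240,300),(255,372)]])
print(ray(T,(175.9,241.6),.003))
a=T["image"][160:310,30:220];b=S["image"][250:410,120:300]
cv2.imwrite("pics/c9.png",np.hstack([cv2.resize(i[:,:,::-1],(400,340),interpolation=2) for i in(a,b)]))
E
```

```text
0 top [[0.557, 0.193], [0.398, 0.192], [0.364, 0.248]] scene [[0.396, 0.195], [0.479, 0.083], [0.541, 0.054], [0.393, 0.199]]
0.04 top [[0.55, 0.179], [0.397, 0.178], [0.363, 0.232]] scene [[0.376, 0.215], [0.456, 0.108], [0.515, 0.081], [0.373, 0.218]]
0.08 top [[0.543, 0.165], [0.396, 0.164], [0.363, 0.216]] scene [[0.356, 0.235], [0.433, 0.133], [0.489, 0.107], [0.354, 0.238]]
0.12 top [[0.536, 0.151], [0.394, 0.15], [0.363, 0.2]] scene [[0.337, 0.254], [0.409, 0.158], [0.462, 0.133], [0.334, 0.258]]
0.16 top [[0.529, 0.137], [0.393, 0.136], [0.363, 0.184]] scene [[0.317, 0.274], [0.386, 0.183], [0.436, 0.159], [0.315, 0.277]]
[0.44703171 0.1162771  0.003     ]
```

View pics/c9.png

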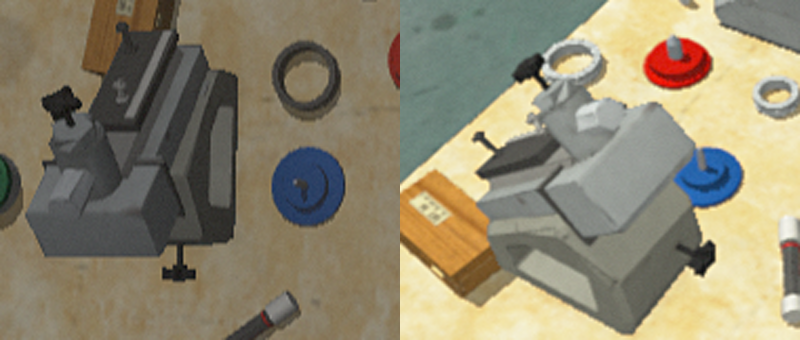

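The gauge's base edge is at y≈0.19 and its head at y≳0.17, so there is room for the gripper at blue (y≈0.116). I'll approach slowly.

Request:
arm_command:
  increments:
    - {"xyz": [0,0,-1],"twist": [0,0,0],"fingers": -1}
    - {"xyz": [0,0,-4],"twist": [0,0,0],"fingers": -1}
    - {"xyz": [0,0,-7],"twist": [0,0,0],"fingers": -1}
    - {"xyz": [1,0,-8],"twist": [0,0,0],"fingers": -1}
    - {"xyz": [4,0.1,-8],"twist": [0,0,0],"fingers": -1}
    - {"xyz": [7,0.2,-8],"twist": [0,0,0],"fingers": -1}
    - {"xyz": [9.5,0.3,-8],"twist": [0,0,0],"fingers": -1}
    - {"xyz": [11.5,0.3,-8],"twist": [0,0,0],"fingers": -1}
    - {"xyz": [12.5,0.3,-8],"twist": [0,0,0],"fingers": -1}
    - {"xyz": [12.5,0.3,-8],"twist": [0,0,0],"fingers": -1}
    - {"xyz": [12.5,0.3,-8],"twist": [0,0,0],"fingers": -1}

```text
t: 15.85
tool_pos: [0.4459, 0.1147, 0.0722]
ee_rot: [-0.0, 0.706, 0.708, -0.0]
force: [0.0, -0.6, -1.8]
width: 0.0459
grip_force: 60.8
```

```bash
python3 - <<'E'
from rig import eyes,manip
import cv2,numpy as np
T=eyes.capture("top");S=eyes.capture("scene"); s=manip.get_state(); print(s["tool_pos"],s["width"],s["force"],s["grip_force"])
cv2.imwrite("pics/c10.png",np.hstack([cv2.resize(i[:,:,::-1],(400,400),interpolation=2) for i in(T["image"][140:310,60:230],S["image"][210:380,160:330])]))
E
```

```text
[0.44600591 0.11415688 0.07224215] 0.045750006341778074 [ 0.61708313  0.27534594 -1.51302598] 60.819366877913126
```

View pics/c10.png

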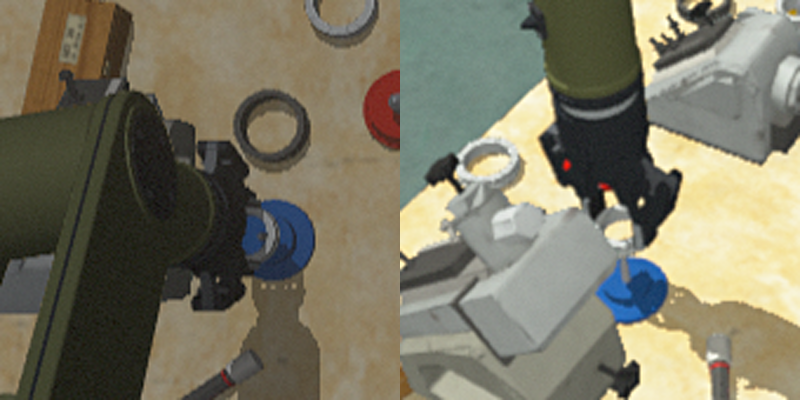

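The ring hangs over the blue pin (scene picture: ring about (254,307), pin below it), and the arm is clear of the gauge. I'll lower it.

Request:
arm_command:
  increments:
    - {"xyz": [0,0,1],"twist": [0,0,0],"fingers": -1}
    - {"xyz": [0,0,2],"twist": [0,0,0],"fingers": -1}
    - {"xyz": [0,0,3],"twist": [0,0,0],"fingers": -1}
    - {"xyz": [0,0,4],"twist": [0,0,0],"fingers": -1}
    - {"xyz": [0,0,5],"twist": [0,0,0],"fingers": -1}
    - {"xyz": [0,0,5.6],"twist": [0,0,0],"fingers": -1}
    - {"xyz": [0,0,5.9],"twist": [0,0,0],"fingers": -1}
    - {"xyz": [0,0,6.0],"twist": [0,0,0],"fingers": -1}
    - {"xyz": [0,0,6.1],"twist": [0,0,0],"fingers": -1}
    - {"xyz": [0,0,6.1],"twist": [0,0,0],"fingers": -1}

```text
t: 16.95
tool_pos: [0.4466, 0.115, 0.0117]
ee_rot: [0.0, 0.707, 0.707, 0.0]
force: [0.4, -0.1, -0.4]
width: 0.046
grip_force: 60.8
```

Touching the seat now, so I release and lift.

Request:
arm_command:
  increments:
    - {"xyz": [0,0,0],"twist": [0,0,0],"fingers": 1}
    - {"xyz": [0,0,0],"twist": [0,0,0],"fingers": 1}
    - {"xyz": [0,0,0],"twist": [0,0,0],"fingers": 1}
    - {"xyz": [0,0,0],"twist": [0,0,0],"fingers": 1}
    - {"xyz": [0,0,-2],"twist": [0,0,0],"fingers": 1}
    - {"xyz": [0,0,-5],"twist": [0,0,0],"fingers": 1}
    - {"xyz": [0,0,-9],"twist": [0,0,0],"fingers": 1}
    - {"xyz": [0,0,-13],"twist": [0,0,0],"fingers": 1}
    - {"xyz": [0,0,-17],"twist": [0,0,0],"fingers": 1}
    - {"xyz": [0,0,-19],"twist": [0,0,0],"fingers": 1}
    - {"xyz": [0,0,-19],"twist": [0,0,0],"fingers": 1}

```text
t: 18.05
tool_pos: [0.4487, 0.1153, 0.2049]
ee_rot: [0.002, 0.707, 0.707, 0.003]
force: [-0.1, -0.1, 0.3]
width: 0.0852
grip_force: 0.0
```

Request:
arm_command:
  increments:
    - {"xyz": [-2.5,1,0],"twist": [0,0,0],"fingers": 1}
    - {"xyz": [-5,4,0],"twist": [0,0,0],"fingers": 1}
    - {"xyz": [-5.75,8,0],"twist": [0,0,0],"fingers": 1}
    - {"xyz": [-5.75,12,0],"twist": [0,0,0],"fingers": 1}
    - {"xyz": [-5.75,16,0],"twist": [0,0,0],"fingers": 1}
    - {"xyz": [-5.75,20,0],"twist": [0,0,0],"fingers": 1}
    - {"xyz": [-5.75,22.35,0],"twist": [0,0,0],"fingers": 1}
    - {"xyz": [-5.75,22.35,0],"twist": [0,0,0],"fingers": 1}
    - {"xyz": [-5.75,22.35,0],"twist": [0,0,0],"fingers": 1}
    - {"xyz": [-5.75,22.35,0],"twist": [0,0,0],"fingers": 1}

```text
t: 19.05
tool_pos: [0.6679, 0.0577, 0.2003]
ee_rot: [-0.001, 0.707, 0.707, -0.001]
force: [0.5, -0.8, -0.0]
width: 0.0851
grip_force: 0.0
```

```bash
python3 - <<'E'
from rig import eyes,manip
import cv2,numpy as np
T=eyes.capture("top");S=eyes.capture("scene"); s=manip.get_state(); print(s["tool_pos"],s["width"],s["ee_rot"])
cv2.imwrite("pics/c11.png",np.hstack([cv2.resize(i[:,:,::-1],(400,400),interpolation=2) for i in(T["image"][110:310,120:320],S["image"][200:360,140:300])]))
E
```

```text
[0.66826021 0.05768078 0.20127091] 0.08539391920489012 [-4.80911446e-04  7.06705501e-01  7.07507493e-01 -5.01243477e-04]
```

View pics/c11.png

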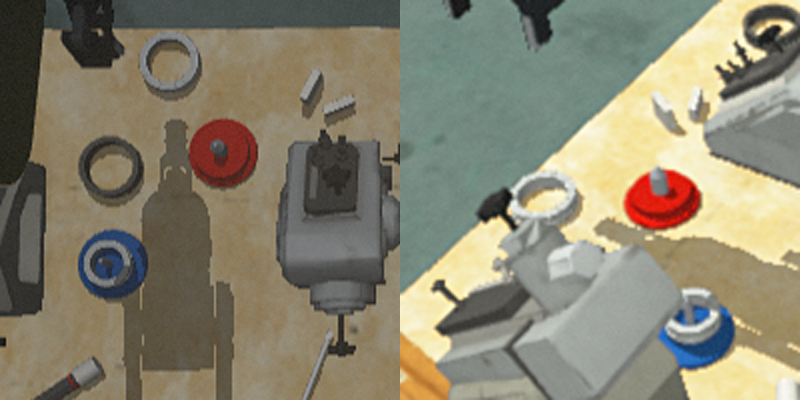

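The small ring sits on the blue stand with the pin through it. The large ring's centre is (205,142), which gives (0.667, 0.057). I'll shift slightly, descend and grip.

Request:
arm_command:
  increments:
    - {"xyz": [-0.1,-0.15,3],"twist": [0,0,0],"fingers": 1}
    - {"xyz": [-0.1,-0.15,7],"twist": [0,0,0],"fingers": 1}
    - {"xyz": [-0.1,-0.15,11],"twist": [0,0,0],"fingers": 1}
    - {"xyz": [-0.1,-0.15,15],"twist": [0,0,0],"fingers": 1}
    - {"xyz": [-0.1,-0.15,17],"twist": [0,0,0],"fingers": 1}
    - {"xyz": [-0.1,-0.15,18.5],"twist": [0,0,0],"fingers": 1}
    - {"xyz": [-0.1,-0.15,19.5],"twist": [0,0,0],"fingers": 1}
    - {"xyz": [-0.1,-0.15,20],"twist": [0,0,0],"fingers": 1}
    - {"xyz": [-0.1,-0.15,20.5],"twist": [0,0,0],"fingers": 1}
    - {"xyz": [-0.1,-0.15,20.9],"twist": [0,0,0],"fingers": 1}
    - {"xyz": [-0.1,-0.15,20.9],"twist": [0,0,0],"fingers": 1}

```text
t: 20.25
tool_pos: [0.6686, 0.0566, -0.0073]
ee_rot: [0.0, 0.707, 0.707, 0.0]
force: [0.5, -0.3, -0.1]
width: 0.0856
grip_force: 0.0
```

Request:
arm_command:
  increments:
    - {"xyz": [0,0,0],"twist": [0,0,0],"fingers": -1}
    - {"xyz": [0,0,0],"twist": [0,0,0],"fingers": -1}
    - {"xyz": [0,0,0],"twist": [0,0,0],"fingers": -1}
    - {"xyz": [0,0,0],"twist": [0,0,0],"fingers": -1}
    - {"xyz": [0,0,0],"twist": [0,0,0],"fingers": -1}
    - {"xyz": [0,0,0],"twist": [0,0,0],"fingers": -1}

```text
t: 20.85
tool_pos: [0.6694, 0.0566, -0.0059]
ee_rot: [0.001, 0.707, 0.707, 0.001]
force: [-0.1, -0.1, 5.6]
width: 0.0609
grip_force: 63.8
```

Request:
arm_command:
  increments:
    - {"xyz": [0,0,-1],"twist": [0,0,0],"fingers": -1}
    - {"xyz": [0,0,-4],"twist": [0,0,0],"fingers": -1}
    - {"xyz": [0,0,-7],"twist": [0,0,0],"fingers": -1}
    - {"xyz": [-0.5,-1,-8],"twist": [0,0,0],"fingers": -1}
    - {"xyz": [-2,-3.5,-8],"twist": [0,0,0],"fingers": -1}
    - {"xyz": [-3.5,-6,-8],"twist": [0,0,0],"fingers": -1}
    - {"xyz": [-5,-8.5,-8],"twist": [0,0,0],"fingers": -1}
    - {"xyz": [-5.8,-10,-8],"twist": [0,0,0],"fingers": -1}
    - {"xyz": [-5.8,-10,-8],"twist": [0,0,0],"fingers": -1}
    - {"xyz": [-5.8,-10,-8],"twist": [0,0,0],"fingers": -1}

```text
t: 21.85
tool_pos: [0.5679, -0.0017, 0.0723]
ee_rot: [-0.0, 0.707, 0.707, 0.0]
force: [1.1, 0.2, -2.3]
width: 0.0607
grip_force: 65.9
```

```bash
python3 - <<'E'
from rig import eyes,manip
import cv2,numpy as np
S=eyes.capture("scene"); s=manip.get_state(); print(s["tool_pos"],s["width"],s["force"],s["grip_force"])
cv2.imwrite("pics/c12.png",cv2.resize(S["image"][200:320,190:310,::-1],None,fx=4,fy=4,interpolation=0))
E
```

```text
[ 0.56893917 -0.0014726   0.07249197] 0.06095075574918461 [ 0.82741167  0.29815774 -1.72793132] 65.9136230580043
```

View pics/c12.png

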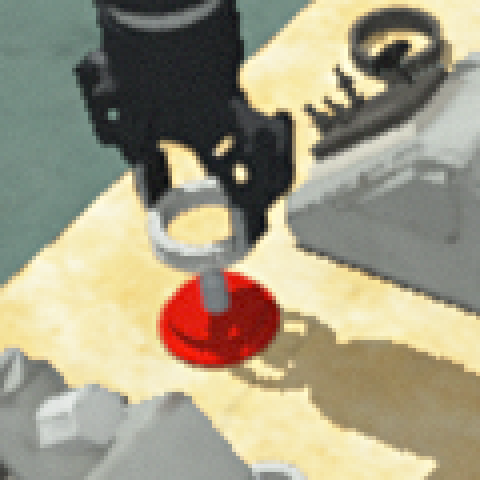

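The ring is held level over the red pin (scene picture: ring about (243,257), pin tip (243,268)). I'll lower it.

Request:
arm_command:
  increments:
    - {"xyz": [0,0,1],"twist": [0,0,0],"fingers": -1}
    - {"xyz": [0,0,2],"twist": [0,0,0],"fingers": -1}
    - {"xyz": [0,0,3],"twist": [0,0,0],"fingers": -1}
    - {"xyz": [0,0,4],"twist": [0,0,0],"fingers": -1}
    - {"xyz": [0,0,5],"twist": [0,0,0],"fingers": -1}
    - {"xyz": [0,0,5.6],"twist": [0,0,0],"fingers": -1}
    - {"xyz": [0,0,5.9],"twist": [0,0,0],"fingers": -1}
    - {"xyz": [0,0,6.0],"twist": [0,0,0],"fingers": -1}
    - {"xyz": [0,0,6.0],"twist": [0,0,0],"fingers": -1}

```text
t: 22.8
tool_pos: [0.5686, -0.0015, 0.0126]
ee_rot: [0.0, 0.707, 0.707, 0.0]
force: [1.0, 0.7, -1.9]
width: 0.0607
grip_force: 65.9
```

Request:
arm_command:
  increments:
    - {"xyz": [0,0,0.05],"twist": [0,0,0],"fingers": -1}
    - {"xyz": [0,0,0.05],"twist": [0,0,0],"fingers": 1}
    - {"xyz": [0,0,0.05],"twist": [0,0,0],"fingers": 1}
    - {"xyz": [0,0,0.05],"twist": [0,0,0],"fingers": 1}
    - {"xyz": [0,0,0.05],"twist": [0,0,0],"fingers": 1}
    - {"xyz": [0,0,-2],"twist": [0,0,0],"fingers": 1}
    - {"xyz": [0,0,-6],"twist": [0,0,0],"fingers": 1}
    - {"xyz": [0,0,-10],"twist": [0,0,0],"fingers": 1}
    - {"xyz": [0,0,-14],"twist": [0,0,0],"fingers": 1}
    - {"xyz": [0,0,-18],"twist": [0,0,0],"fingers": 1}
    - {"xyz": [0,0,-19],"twist": [0,0,0],"fingers": 1}
    - {"xyz": [0,0,-19],"twist": [0,0,0],"fingers": 1}

```text
t: 24.0
tool_pos: [0.5699, -0.0016, 0.2048]
ee_rot: [0.002, 0.707, 0.707, 0.002]
force: [-0.5, 0.7, -0.2]
width: 0.0852
grip_force: 0.0
```

```bash
python3 - <<'E'
from rig import eyes
import cv2
S=eyes.capture("scene")
cv2.imwrite("pics/c13.png",cv2.resize(S["image"][190:350,180:390,::-1],None,fx=3.5,fy=3.5,interpolation=0))
E
```

```text
(no output)
```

View pics/c13.png

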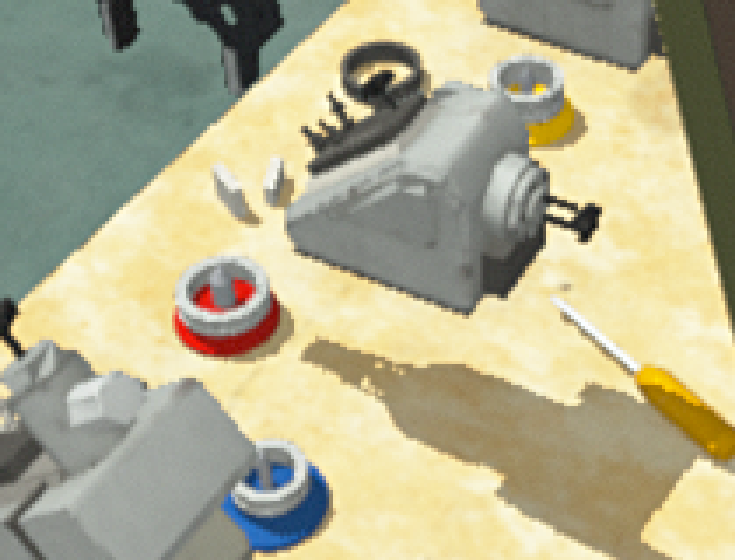

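All three rings are seated: red at about (243,272), blue at (257,326), yellow at (331,215). I'll check the offsets and the dark rings numerically, then hand in.

```bash
python3 - <<'E'
import pickle
from rig import eyes,manip,ticket
from h import *
T=eyes.capture("top");T0=pickle.load(open("top0.pkl","rb"))
for n,s,z,st in [("middle",(368,221),.03,(.4936,-.3009)),("small",(175,242),.026,(.447,.1162)),("large",(231,186),.026,(.5696,-.0022))]:
    e=blob(T,s,"r",20); p=ray(T,e[0],z); print(n,(np.array(e[1])*(1.151-z)/.5318).round(0),((p[:2]-st)*1000).round(1))
for b in [(175,194),(360,162)]:
    f=lambda I:I["image"][b[1]-20:b[1]+20,b[0]-20:b[0]+20].mean(2)
    print("dark shift px",cv2.phaseCorrelate(f(T0),f(T)))
s=manip.get_state();print(s["t"],s["tool_pos"],abs(s["joint_vel"]).max())
E
```

```text
middle [59. 60.] [0.7 0.5]
small [39. 50.] [-1.1 -5. ]
large [65. 65.] [-0.2  2.2]
dark shift px ((0.34062933558545794, -0.49063544079117705), 0.2075445918866903)
dark shift px ((0.029398475777561828, 0.06223103318759016), 0.9134629691180656)
24.1 [ 0.56746427 -0.00141693  0.20136982] 0.023184273459850982
```

```bash
python3 -c "
from rig import ticket
print(ticket.finish_job())"
```

```text
the job is handed in; nothing more can be done
None
```

All three bright rings are on their stands (large on red, middle on yellow, small on blue), the dark rings showed no visible movement, and the job was handed in at about 24 s; no verdict came back.

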